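# Seat the trivet tile in the serving tray

### The arm

A 6-joint arm with a two-finger parallel gripper is mounted at the origin on the work surface. World frame = base frame: x ahead of the robot, y to its left, z up, the work surface at z = 0. Lengths are in mm, angles in rad, forces in N, time in s.
With the tool pointing down it reaches from about 425 to 1125 mm from the base axis. Payload 14.9 kg.
Tool frame: the origin (TCP) lies midway between the tips of the shut fingers; the grasp point (between the pads) lies 19 mm behind it; z points along the fingers, y is the line along which they close (so a half turn about z gives the same grasp; the last joint's range is limited). The gripper opens to 91 mm and grips with 3 to 60 N. Pads are 32 mm wide; open, the fingers measure 118 mm over their backs; the gripper's body (76 mm by 178 mm) begins 60 mm behind the grasp point.
Start: joints at [-1.169, 0.379, 1.734, -0, 1.028, -0.033], TCP at [294.858, -634.883, 213.932] pointing down, gripper open.
Joint ranges: [-2.77, 2.77], [-0.74, 2.19], [0, 2.66], [-1.06, 4.2], [0.31, 2.87], [-3.08, 3.08]. Speed limits (rad/s): [1.89, 1.89, 2.39, 3.14, 3.14, 3.14].

### API

Orientations are given as a unit quaternion [w, x, y, z].
In Python, from workcell import readout, cams, ticket gives the robot as it stands.
- The arm moves only by the tool carry_out, never from a script. Its argument "plan" is a list that holds one entry, the list of rows, each a list of 7 numbers: the opening, from 0 (shut) to 1 (fully open), then the shift along the world's x, y, z in units of 25 cm (1.0 is 25 cm), then the turn, a rotation vector about the world's x, y, z in units of pi rad (1.0 is pi rad). In form: [[[hand, dx, dy, dz, wx, wy, wz], ...]]. A call has 1 to 20 rows; each row is the pose to reach, as a shift and turn from the pose commanded when the call began, turning the shorter way round; what a row does not reach only later rows make up. A row lasts 1/10 s, in which the tool goes at most 50 mm and 8.59 degrees, less where a joint would pass 70% of its speed; a pose out of reach is approached as far as the arm can. A call with a number of a shift or a turn outside -1 to 1 is refused whole. A call with a gripper value outside its range is refused whole. The fingers move at their own pace and stop on an object; "grip_force" is the grip in N (left out, the last holds). Time passes only in rows, so rows that repeat a pose let the fingers close. It gives the time, the measured TCP pose, the force, the opening and the grip force at its end, in the units of the state.
- readout.get_obs(): the state, without advancing time (a new reading comes with each control period).
- cams.read_camera(name): name is "side" or "top"; returns a dict with "frame" (480x640x3 uint8, red, green, blue), "intrinsics" (3x3 intrinsics, pixels), "extrinsics" (4x4, takes a point from camera to world coordinates). Camera axes: x right, y up, looking along -z (the intrinsics and any distortion apply to the point x, -y, -z); pixel columns grow to the right and rows downward; lengths in mm; the calibration is good to about 2 mm. A picture is of the moment at which its call begins. There is no depth.
- ticket.job_done(): hands the job in; it is judged then, once.
The state is a dict: "clock": time; "q": joint angles; "qvel": joint speeds; "effort": joint torques, N m; "position": TCP position; "ee_rot": TCP orientation; "contact_force": force on the tool from outside, world axes, zero at the start; "moment": the same for the moment, N m; "width": finger opening in mm; "gripper_force": force on a finger pad.
Only numpy, scipy, OpenCV 4.12 (cv2) and the standard library are available. Lean on these libraries where they do the work, as an engineer would, in place of code of your own. Each camera call takes 0.05 s, during which the arm holds its last target. There are 200 camera calls.

### The job

The lamp hangs over the wooden tray on the coffee table: first swing its arm aside until the shade is clear of the tray, past the end with the square pocket, and leave it there. Then slide the ceramic tile along the tray into the pocket so that it lies flat and square on the bottom, ready for a hot pot. Leave the mug, candle and remote control where they are, and let go of everything at the end.

Things in the scene. Friction and masses are not known exactly. Their poses are not given: they have to be found in the camera images.
- tray: Wooden serving tray, fixed, 190 mm (its x) by 330 mm (its y); its top (deck) is 18 mm above the table. Origin: centre of its underside. A square pocket, 126 x 126 mm, 12 mm deep, upright walls, is cut near its +y end, centred at tray x = 0, y = +85 mm. The deck is flat, without a rim; its -y part is plain.
- pocket (a point): Centre of the pocket's floor, 6 mm above the table; axes parallel to the tray's.
- tile: Square white ceramic tile, 120 x 120 x 14 mm, about 0.4 kg, loose, at first flat and askew on the plain part of the deck, its x axis within 20 degrees of the tray's. Origin: centre of its underside, z up, x and y along its sides. Seated, its origin is at the pocket's floor centre and its top 2 mm above the deck.
- lamp_arm (a joint): Swing of the lamp arm about its upright post (rad), -0.5 to 1.8, with light friction so that it stays where it is left. Seen from above, growing values turn it clockwise: the shade goes towards the tray's +y end and off it.
- lamp_hinge (a point): Point on the lamp post's upright axis, at the height of the arm, 220 mm above the table. The post (18 mm thick, 235 mm tall) stands on a fixed round foot (100 mm) just beyond the tray's +x side.
- lamp_knob (a point): Top of the lamp's knob, 275 mm above the table, 200 mm from the hinge axis. The knob is an upright 16 mm round pin that rises 48 mm above the arm (a 14 mm tube at 220 mm height, from post to knob). Centred below it hangs the conical shade, 84 mm across its lower rim, from 130 to 210 mm above the table.
- mug: Blue mug, 84 mm across, 95 mm high, handle at its +y. Origin: centre of its underside. Not to be disturbed.
- candle: Candle in an amber glass, 76 mm across, 77 mm high. Origin: centre of its underside. Not to be disturbed.
- remote: Black remote control, 165 (its x) x 45 x 18 mm. Origin: centre of its underside. Not to be disturbed.
Not all that is in view belongs to the job. Of the things like the tile, leave any that is purple or yellow; of the rest the smaller one is meant.

How it is judged (in metres and radians):
On the way, in this order (a step that is already met when the one before it is completed fails the run):
1. the lamp's shade is swung clear of the tray, past its pocket end (y of lamp_knob in the frame of tray above 0.2 m), for 0.2 s.
2. the tile lies flat in the pocket (x of tile in the frame of pocket between -0.006 and 0.006 m and y of tile in the frame of pocket between -0.006 and 0.006 m and z of tile in the frame of pocket below 0.003 m and angle between tile's own z axis and vertical below 0.03 rad and linear speed of tile below 0.01 m/s and y of lamp_knob in the frame of tray above 0.2 m), for 0.2 s.
At the end, for the whole second after the job is handed in: The tile lies in the pocket, at rest: its underside within 3 mm of the pocket's floor, its centre within 6 mm of the pocket's in x and y, tilted less than 0.03 rad. The lamp arm is at rest with its knob more than 200 mm from the tray's centre towards the pocket end (tray y > 0.2 m) (all of step 2 and velocity of joint lamp_arm between -0.05 and 0.05 rad/s); the robot touches nothing.
It fails at once if the mug is moved more than 25 mm (distance of mug from where it was at the start of the episode above 0.025 m).
It fails at once if the candle is moved more than 25 mm (distance of candle from where it was at the start of the episode above 0.025 m).
It fails at once if the remote control is moved more than 25 mm (distance of remote from where it was at the start of the episode above 0.025 m).
It also fails if it takes over 72 s, if anything falls off the work surface, if the arm or the gripper's body presses on something with over 40 N, if the wrist force passes 120 N, or if a joint passes its speed limit or range.

## Working session

There is one attempt and no reset: what is moved stays moved. The work goes in short steps, Python scripts to look and compute and a tool call to move; the robot and the scene stay as the last step left them, time stands still between calls to the robot, and variables do not carry over. Pictures are saved under pics/ and viewed, at most 10 in all, crops included, and the job is handed in when it is done.

Besides the shell and the picture viewer there is one more tool, called after "Request:" as name(argument=value, ...) on one line, values as JSON. carry_out: Moves the arm, as the interface text tells. Shifts and turns lie within -1 to 1; 1 stands for 25 cm of shift or pi rad of turn. Its arguments: {"type":"object","properties":{"plan":{"type":"array","items":{"type":"array","items":{"type":"array","items":{"type":"number"}}}},"grip_force":{"type":"number"}},"required":["plan"]}

```bash
mkdir -p pics; ls; python3 - <<'E'
from workcell import readout,cams
import cv2,numpy as np
for n in("top","side"):
    c=cams.read_camera(n);cv2.imwrite(f"pics/{n}0.png",c["frame"][:,:,::-1]);np.savez(f"{n}0.npz",**c)
    print(c["intrinsics"],c["extrinsics"],[k for k in c])
print(readout.get_obs())
E
```

```text
pics
[[589.15017127   0.         318.29570533]
 [  0.         589.15017127 231.6528092 ]
 [  0.           0.           1.        ]] [[-1.23235415e-02  9.89589334e-01 -1.43391354e-01  3.47489023e+02]
 [-9.99850300e-01 -1.04534819e-02  1.37877383e-02 -1.13751050e+02]
 [ 1.21452599e-02  1.43539802e-01  9.89570017e-01  1.72933546e+03]
 [ 0.00000000e+00  0.00000000e+00  0.00000000e+00  1.00000000e+00]] ['frame', 'intrinsics', 'extrinsics']
[[537.61166273   0.         313.43554273]
 [  0.         537.61166273 230.53026245]
 [  0.           0.           1.        ]] [[-9.45767095e-01  2.20362121e-01 -2.38673704e-01  2.05797481e+02]
 [-3.24792170e-01 -6.54778332e-01  6.82477386e-01  9.31076474e+02]
 [-5.88620527e-03  7.22984005e-01  6.90839693e-01  1.26002705e+03]
 [ 0.00000000e+00  0.00000000e+00  0.00000000e+00  1.00000000e+00]] ['frame', 'intrinsics', 'extrinsics']
{'clock': 0.1, 'q': array([-1.16930126e+00,  3.79369592e-01,  1.73470941e+00, -9.77438200e-06,
        1.02848353e+00, -3.32887607e-02]), 'qvel': array([ 1.11546229e-03, -1.26519756e-03, -7.90660504e-04,  6.85593394e-05,
       -5.99734707e-04, -1.34149863e-03]), 'effort': array([-1.71078016e-03, -7.65044117e+01, -4.35297847e+01,  6.51736278e-02,
        3.98297037e-02, -3.07985863e-05]), 'position': array([ 294.71484263, -634.55452907,  213.35084606]), 'ee_rot': array([-4.75978468e-04,  9.76462632e-01,  2.15686098e-01, -9.28894531e-05]), 'contact_force': array([-0.06825418,  0.0047289 , -0.27345627]), 'moment': array([-0.00371718, -0.00130558, -0.0136308 ]), 'gripper_force': 0.0, 'width': 90.97567370142131}
```

View pics/top0.png

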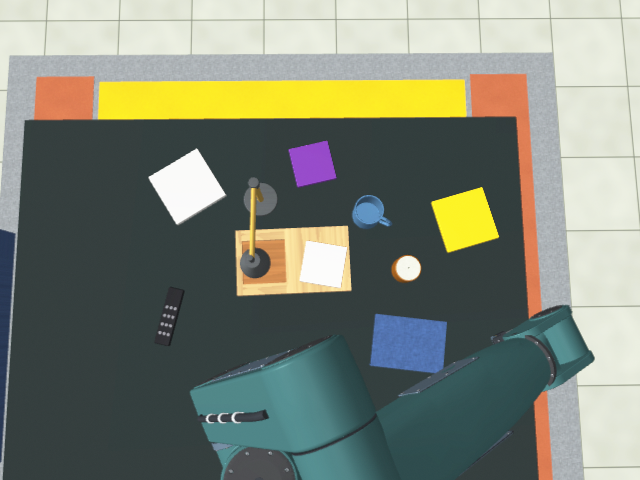

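View pics/side0.png

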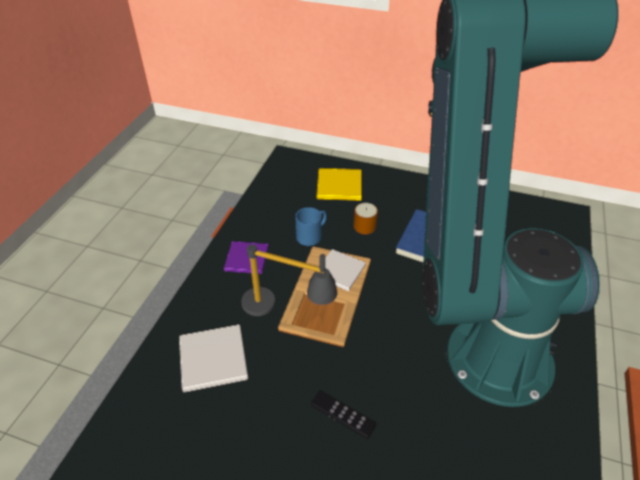

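The views show white tile A on the tray at top px (323,263), a larger white one at (187,186), purple at (312,163) and yellow at (465,219). A blue mat is at (408,343). The lamp knob is at about (251,260), over the pocket, with the hinge near (254,183). The description picks A, the smaller non-purple, non-yellow one. Next I'll measure and check a crop.

```bash
cat > h.py <<'E'
import cv2,numpy as np
def ray(c,uv):
    K,E=c["intrinsics"],c["extrinsics"]
    p=np.linalg.inv(K)@np.array([uv[0],uv[1],1.]); d=E[:3,:3]@np.array([p[0],-p[1],-p[2]])
    return E[:3,3],d/np.linalg.norm(d)
def onz(c,uv,z):
    o,d=ray(c,uv); return o+d*(z-o[2])/d[2]
def proj(c,P):
    K,E=c["intrinsics"],c["extrinsics"]; p=E[:3,:3].T@(np.array(P)-E[:3,3]); q=K@np.array([p[0],-p[1],-p[2]]); return q[:2]/q[2]
def blobs(m,amin=60):
    cs,_=cv2.findContours(m.astype(np.uint8),cv2.RETR_EXTERNAL,cv2.CHAIN_APPROX_NONE)
    return [c for c in cs if cv2.contourArea(c)>amin]
def rectw(c,cnt,z):
    w=np.array([onz(c,p[0],z)[:2] for p in cnt],np.float32); return cv2.minAreaRect(w)
E
python3 - <<'E'
from h import *
t=dict(np.load("top0.npz"));s=dict(np.load("side0.npz"))
f=t["frame"];hsv=cv2.cvtColor(f,cv2.COLOR_RGB2HSV);H,S,V=cv2.split(hsv)
roi=np.zeros(H.shape,bool);roi[125:380,130:515]=1
print("white");[print(cv2.boundingRect(b),rectw(t,b,32)) for b in blobs((S<30)&(V>200)&roi)]
wood=(H>8)&(H<25)&(S>50)&(V>110)&roi;roi2=np.zeros_like(roi);roi2[222:300,230:356]=1
b=blobs(((wood|((S<30)&(V>200)))&roi2))
print("tray");[print(cv2.boundingRect(k),rectw(t,k,18)) for k in b]
print("tray px",[ [round(v) for v in proj(t,onz(t,p,18))] for p in [(236,230)]])
for p in [(236,230),(348,226),(351,290),(237,296)]: print(p,onz(t,p,18).round())
print("knob",onz(t,(251,258),275).round(),"hinge",onz(t,(254,183),235).round(), onz(t,(261,198),0).round())
print("side foot",onz(s,(258,301),0).round(),"knob",onz(s,(323,256),275).round())
print("mug",onz(t,(369,208),95).round(),"candle",onz(t,(408,268),77).round(),"remote",onz(t,(170,317),18).round())
a=cv2.resize(f[170:310,225:445],None,fx=3.4,fy=3.4,interpolation=cv2.INTER_CUBIC);cv2.imwrite("pics/crop.png",a[:,:,::-1])
E
```

```text
white
(397, 256, 23, 24) ((486.042724609375, -395.50775146484375), (63.77162551879883, 66.79917907714844), 88.19336700439453)
(300, 241, 47, 47) ((499.7005310058594, -149.5391387939453), (119.45401763916016, 119.10929870605469), 79.84518432617188)
(149, 149, 76, 75) ((734.458251953125, 248.24716186523438), (165.91632080078125, 165.2245635986328), 31.505111694335938)
tray
(235, 222, 117, 74) ((523.170654296875, -60.792205810546875), (214.11569213867188, 333.0382080078125), 1.8751379251480103)
tray px [[236, 230]]
(236, 230) [603. 104.  18.]
(348, 226) [ 611. -225.   18.]
(351, 290) [ 424. -230.   18.]
(237, 296) [410.  99.  18.]
knob [494.  33. 275.] hinge [693.  30. 235.] [701.  32.   0.]
side foot [699.  27.   0.] knob [493.  38. 275.]
mug [ 650. -280.   95.] candle [ 481. -388.   77.] remote [353. 291.  18.]
```

View pics/crop.png

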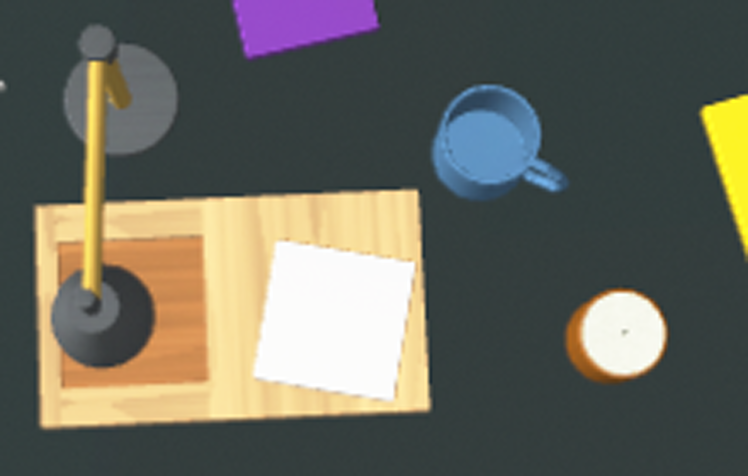

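The crop confirms A, the white tile lying askew on the plain part of the deck. The lamp knob is at about (494,35) and its hinge at about (699,31). I'll take the tool up and over, then cage the knob.

Request:
carry_out(plan=[[[0.5,0,0.1,0.4,0,0,0.1],[0.5,0.2,1.0,0.48,0,0,0.694],[0.5,0.2,1.0,0.48,0,0,0.694],[0.5,0.2,1.0,0.48,0,0,0.694],[0.5,0.2,1.0,0.48,0,0,0.694],[0.5,0.2,1.0,0.48,0,0,0.694],[0.5,0.2,1.0,0.48,0,0,0.694],[0.5,0.2,1.0,0.48,0,0,0.694],[0.5,0.2,1.0,0.48,0,0,0.694],[0.5,0.2,1.0,0.48,0,0,0.694],[0.5,0.2,1.0,0.48,0,0,0.694],[0.5,0.2,1.0,0.48,0,0,0.694],[0.5,0.2,1.0,0.48,0,0,0.694],[0.5,0.2,1.0,0.48,0,0,0.694],[0.5,0.2,1.0,0.48,0,0,0.694],[0.5,0.2,1.0,0.48,0,0,0.694],[0.5,0.2,1.0,0.48,0,0,0.694],[0.5,0.2,1.0,0.48,0,0,0.694]]])

```text
clock: 1.9
position: [344.8, -384.8, 333.8]
ee_rot: [-0.0, 0.261, 0.965, 0.0]
contact_force: [0.9, 0.5, -0.7]
width: 45.7
gripper_force: 0.0
```

Request:
carry_out(plan=[[[0.5,0.4,1.0,0,0,0,0],[0.5,0.4,1.0,0,0,0,0],[0.5,0.4,1.0,0,0,0,0],[0.5,0.4,1.0,0,0,0,0],[0.5,0.4,1.0,0,0,0,0],[0.5,0.4,1.0,0,0,0,0],[0.5,0.4,1.0,0,0,0,0]]])

```text
clock: 2.6
position: [445.5, -132.8, 334.0]
ee_rot: [0.0, 0.259, 0.966, 0.0]
contact_force: [-0.3, -0.4, 0.0]
width: 45.7
gripper_force: 0.0
```

Request:
carry_out(plan=[[[0.5,0.197,0.68,0,0,0,0],[0.5,0.197,0.68,0,0,0,0],[0.5,0.197,0.68,0,0,0,0],[0.5,0.197,0.68,0,0,0,0],[0.5,0.197,0.68,0,0,0,0],[0.5,0.197,0.68,-0.1,0,0,0],[0.5,0.197,0.68,-0.1,0,0,0]]])

```text
clock: 3.3
position: [492.7, 34.2, 306.5]
ee_rot: [-0.002, 0.261, 0.965, -0.001]
contact_force: [-1.3, -0.8, -0.8]
width: 45.2
gripper_force: 0.0
```

```bash
python3 - <<'E'
from workcell import readout,cams
import cv2
print(readout.get_obs()["position"],readout.get_obs()["q"])
c=cams.read_camera("side");cv2.imwrite("pics/s1.png",cv2.resize(c["frame"][120:380,180:500],None,fx=2.4,fy=2.3)[:,:,::-1])
E
```

```text
[492.7137866   34.15307018 306.543932  ] [ 2.21285135e-02 -6.46686399e-02  2.07123955e+00 -2.35269693e-04
  1.13890084e+00 -1.02085892e+00]
```

View pics/s1.png

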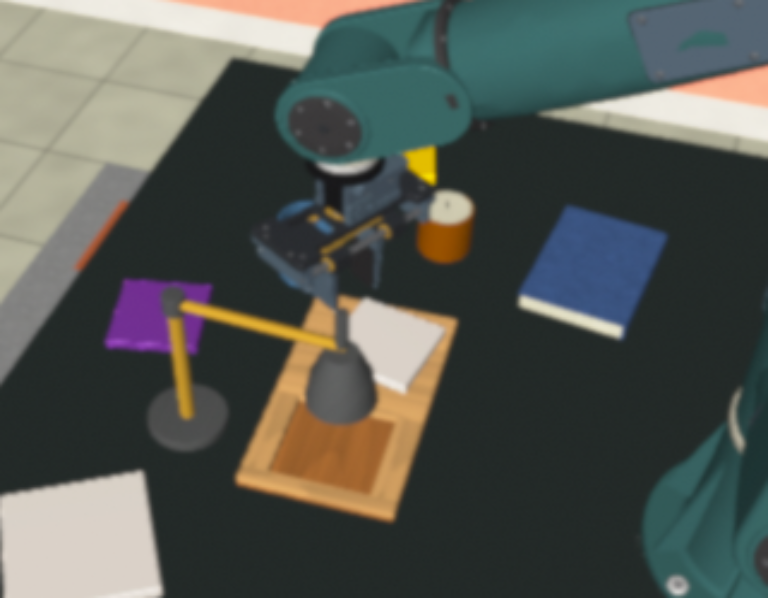

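The open fingers straddle the knob, whose top is at crop px (343,312), with one finger on each side. I'll descend and swing.

Request:
carry_out(plan=[[[0.5,0,0,-0.1,0,0,0],[0.5,0,0,-0.2,0,0,0],[0.5,0,0,-0.26,0,0,0],[0.5,0,0,-0.26,0,0,0],[0.5,0,0,-0.26,0,0,0]]])

```text
clock: 3.85
position: [494.6, 34.5, 245.1]
ee_rot: [0.0, 0.261, 0.965, 0.0]
contact_force: [0.2, 0.4, -1.4]
width: 45.6
gripper_force: 0.0
```

Request:
carry_out(plan=[[[0.5,0.01,0.09,0,0,0,0],[0.5,0.02,0.14,0,0,0,0],[0.5,0.03,0.193,0,0,0,0],[0.5,0.065,0.294,0,0,0,0],[0.5,0.112,0.389,0,0,0,0],[0.5,0.171,0.478,0,0,0,0],[0.5,0.24,0.557,0,0,0,0],[0.5,0.28,0.59,0,0,0,0],[0.5,0.32,0.627,0,0,0,0],[0.5,0.365,0.657,0,0,0,0],[0.5,0.409,0.686,0,0,0,0],[0.5,0.44,0.702,0,0,0,0],[0.5,0.47,0.72,0,0,0,0],[0.5,0.47,0.72,0,0,0,0],[0.5,0.47,0.72,0,0,0,0],[0.5,0.42,0.695,0,0,0,0],[0.5,0.42,0.695,0,0,0,0]]])

```text
clock: 5.55
position: [597.4, 208.1, 243.8]
ee_rot: [-0.0, 0.26, 0.966, -0.0]
contact_force: [0.0, 0.0, 0.4]
width: 45.3
gripper_force: 0.0
```

```bash
python3 - <<'E'
from workcell import readout,cams
import cv2
o=readout.get_obs();print(o["position"],o["q"],o["contact_force"])
c=cams.read_camera("side");cv2.imwrite("pics/s2.png",cv2.resize(c["frame"][120:380,180:500],None,fx=2.4,fy=2.3)[:,:,::-1])
E
```

```text
[597.42013732 208.05236329 243.79214409] [ 2.98300672e-01  2.41718033e-01  1.85772205e+00 -6.62790925e-05
  1.04306583e+00 -7.45806971e-01] [0.04526456 0.03367147 0.37009342]
```

View pics/s2.png

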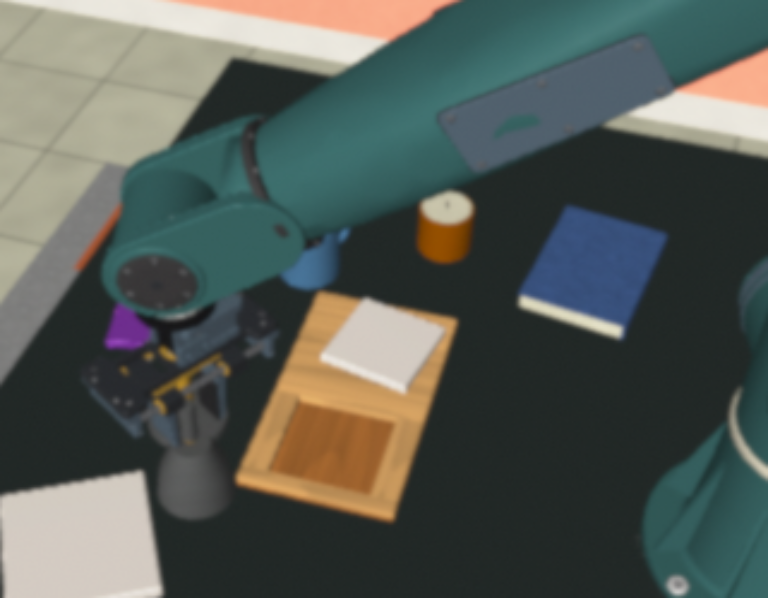

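The lamp is swung clear: the shade is at crop px (193,480), beyond the pocket end of the tray. I'll lift off and measure the tray and tile.

Request:
carry_out(plan=[[[0.5,0,0,0.15,0,0,0],[0.5,0,0,0.3,0,0,0],[0.65,0,0.0,0.4,0,0,0.04],[0.65,0,0.0,0.4,0,0,0.08],[0.65,0,0.0,0.4,0,0,0.177],[0.65,0,0.0,0.4,0,0,0.177],[0.65,0,0.0,0.4,0,0,0.177]]])

```text
clock: 6.3
position: [599.0, 208.8, 344.1]
ee_rot: [0.0, -0.016, 1.0, 0.0]
contact_force: [-0.0, -0.0, 0.1]
width: 59.3
gripper_force: 0.0
```

```bash
cat >> h.py <<'E'
def grab():
    from workcell import cams
    return cams.read_camera("top"),cams.read_camera("side")
def masks(c):
    H,S,V=cv2.split(cv2.cvtColor(c["frame"],cv2.COLOR_RGB2HSV))
    return H,S,V
E
python3 - <<'E'
from h import *
t,s=grab()
np.savez("t1.npz",**t);np.savez("s1.npz",**s)
a=cv2.resize(t["frame"][215:310,225:365],None,fx=4,fy=4);b=cv2.resize(s["frame"][240:350,270:380],None,fx=3.6,fy=3.45)[:380]
a=a[:380];b=b[:380]
h=min(len(a),len(b));cv2.imwrite("pics/m1.png",np.hstack([a[:h],b[:h]])[:,:,::-1]) ;print(a.shape,b.shape)
for n,p,dk in((t,(325,265),"t"),(s,(345,270),"s")):
    H,S,V=masks(n);m=(S<35)&(V>150)
    for k in blobs(m):
        if cv2.pointPolygonTest(k,p,False)>=0: print(dk,rectw(n,k,32))
E
```

```text
(380, 560, 3) (380, 396, 3)
t ((499.681884765625, -149.64254760742188), (119.66426086425781, 119.10930633544922), 79.84518432617188)
s ((499.5108947753906, -146.64462280273438), (127.9152603149414, 118.04451751708984), 80.48018646240234)
```

View pics/m1.png

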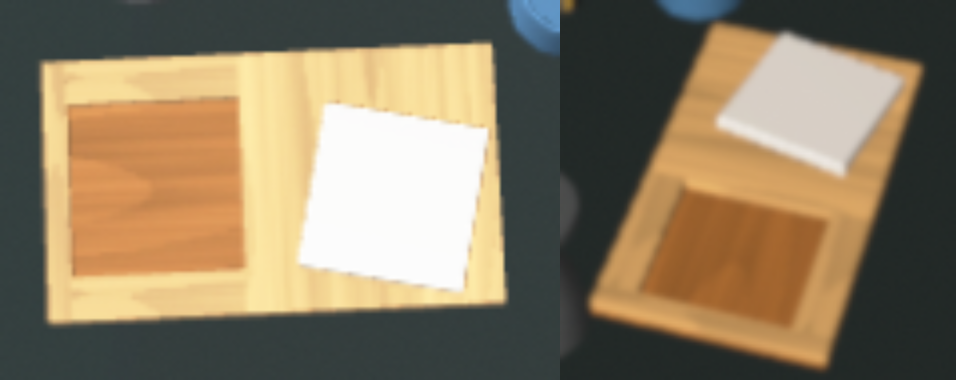

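The top view of the tray is now unobstructed, with the pocket at left px (69-245, 97-275) and the tile at (395,195). I'll fit the tray and pocket.

```bash
cat >> h.py <<'E'
def tray(t,z=18):
    H,S,V=masks(t);m=np.zeros(H.shape,bool);m[215:310,225:365]=1
    dark=(V<100); big=max(blobs(m&~dark&~((H>90)&(H<130))),key=cv2.contourArea)
    pk=max(blobs(m&(S>110)&(H<18)&(V>100)),key=cv2.contourArea)
    return rectw(t,big,z),rectw(t,pk,z),rectw(t,pk,6)
E
python3 - <<'E'
from h import *
t=dict(np.load("t1.npz"))
for r in tray(t): print(r)
f=t["frame"];print([tuple(cv2.cvtColor(f,cv2.COLOR_RGB2HSV)[y,x]) for x,y in((265,262),(240,270),(293,235))])
E
```

```text
((512.6697387695312, -61.372100830078125), (193.49656677246094, 333.4798583984375), 1.9201552867889404)
((510.3368835449219, 23.216632843017578), (127.16477966308594, 127.34280395507812), 1.9040825366973877)
((511.47882080078125, 24.177051544189453), (128.05650329589844, 128.2357177734375), 1.9040791988372803)
[(np.uint8(14), np.uint8(153), np.uint8(202)), (np.uint8(19), np.uint8(105), np.uint8(236)), (np.uint8(22), np.uint8(92), np.uint8(250))]
```

Request:
carry_out(plan=[[[0.65,-0.4,-1.0,0,0,0,0],[0.65,-0.4,-1.0,0,0,0,0],[0.65,-0.4,-1.0,0,0,0,0],[0.65,-0.4,-1.0,-0.4,0,0,0],[0.65,-0.4,-1.0,-0.4,0,0,0],[0.65,-0.4,-1.0,-0.4,0,0,0],[0.65,-0.4,-1.0,-0.4,0,0,0],[0.65,-0.4,-1.0,-0.4,0,0,0]]])

```text
clock: 7.2
position: [498.6, -41.8, 243.4]
ee_rot: [-0.001, -0.012, 1.0, 0.0]
contact_force: [0.1, 0.7, 0.0]
width: 59.4
gripper_force: 0.0
```

Request:
carry_out(plan=[[[0.65,-0.38,-0.436,0,0,0,0],[0.65,-0.38,-0.436,0,0,0,0],[0.65,-0.38,-0.436,0,0,0,0],[0.65,-0.38,-0.436,-0.2,0,0,0],[0.65,-0.38,-0.436,-0.4,0,0,0],[0.65,-0.38,-0.436,-0.6,0,0,0],[0.65,-0.38,-0.436,-0.6,0,0,0],[0.65,-0.38,-0.436,-0.6,0,0,0]]])

```text
clock: 8.0
position: [405.2, -149.9, 95.2]
ee_rot: [-0.0, -0.015, 1.0, 0.0]
contact_force: [0.2, -0.6, 1.0]
width: 59.2
gripper_force: 0.0
```

Request:
carry_out(plan=[[[0.65,0,0,-0.15,0,0,0],[0.65,0,0,-0.28,0,0,0],[0.65,0,0,-0.28,0,0,0],[0.65,0.02,0,-0.28,0,0,0],[0.65,0.04,0,-0.28,0,0,0],[0.65,0.06,0,-0.28,0,0,0],[0.65,0.08,0,-0.28,0,0,0],[0.65,0.095,0,-0.28,0,0,0],[0.65,0.11,0,-0.28,0,0,0],[0.65,0.12,0,-0.28,0,0,0],[0.65,0.13,0,-0.28,0,0,0],[0.65,0.13,0,-0.28,0,0,0],[0.65,0.13,0,-0.28,0,0,0]]])

```text
clock: 9.3
position: [437.6, -150.4, 25.0]
ee_rot: [0.001, -0.015, 1.0, -0.0]
contact_force: [-0.4, -0.6, 0.6]
width: 59.3
gripper_force: 0.1
```

```bash
cat >> h.py <<'E'
def tile(n,p,z=32):
    H,S,V=masks(n);m=(S<35)&(V>150)
    return [rectw(n,k,z) for k in blobs(m) if cv2.pointPolygonTest(k,p,False)>=0]
E
python3 - <<'E'
from h import *
from workcell import readout
t,s=grab();o=readout.get_obs();print(o["position"],o["contact_force"])
print(tile(t,(325,260)),tile(s,(345,270)))
cv2.imwrite("pics/m2.png",np.hstack([cv2.resize(t["frame"][200:320,225:375],None,fx=2.6,fy=2.6)[:312],cv2.resize(s["frame"][230:350,260:380],None,fx=2.6,fy=2.6)[:312]])[:,:,::-1])
E
```

```text
[ 437.35118985 -150.29675264   24.6144558 ] [ 0.02121131 -0.48669707 -0.07589619]
[((532.5686645507812, -143.1908416748047), (119.12554931640625, 96.05659484863281), 89.38890075683594)] []
```

View pics/m2.png

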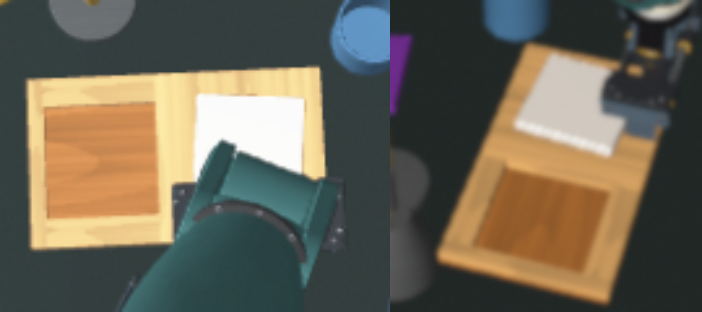

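Request:
carry_out(plan=[[[0.65,-0.04,0,0,0,0,0],[0.65,-0.07,0,0,0,0,0],[0.65,-0.07,0,0.15,0,0,0],[0.65,-0.07,0,0.35,0,0,-0.05],[0.65,-0.07,-0.1,0.5,0,0,-0.1],[0.65,-0.1,-0.72,0.6,0,0,-0.5],[0.65,-0.1,-0.72,0.6,0,0,-0.5],[0.65,-0.1,-0.72,0.6,0,0,-0.5],[0.65,-0.1,-0.72,0.6,0,0,-0.5],[0.65,-0.1,-0.72,0.6,0,0,-0.5],[0.65,-0.1,-0.72,0.6,0,0,-0.5],[0.65,-0.1,-0.72,0.6,0,0,-0.5],[0.65,-0.1,-0.72,0.6,0,0,-0.5],[0.65,-0.1,-0.72,0.6,0,0,-0.5],[0.65,-0.1,-0.72,0.6,0,0,-0.5],[0.65,-0.1,-0.72,0.6,0,0,-0.5]]])

```text
clock: 11.0
position: [411.1, -329.9, 173.8]
ee_rot: [-0.0, 0.696, 0.718, -0.0]
contact_force: [0.8, -0.3, 0.3]
width: 59.6
gripper_force: 0.0
```

```bash
python3 - <<'E'
from h import *
t,s=grab()
print(tile(t,(325,250)),tile(s,(345,270)),tray(t))
E
```

```text
[((519.51513671875, -142.138427734375), (119.27963256835938, 119.6897964477539), 87.3668441772461)] [((518.504638671875, -136.8270263671875), (123.34033966064453, 115.80555725097656), 87.484619140625)] (((512.6697387695312, -61.372100830078125), (193.49656677246094, 333.4798583984375), 1.9201552867889404), ((510.3387145996094, 23.162078857421875), (127.16477966308594, 127.45197296142578), 1.9040825366973877), ((511.4806213378906, 24.122112274169922), (128.05650329589844, 128.3456573486328), 1.9040791988372803))
```

Request:
carry_out(plan=[[[0.65,0.425,0.368,0,0,0,0],[0.65,0.425,0.368,0,0,0,0],[0.65,0.425,0.368,0,0,0,0],[0.65,0.425,0.368,-0.15,0,0,0],[0.65,0.425,0.368,-0.3,0,0,0],[0.65,0.425,0.368,-0.45,0,0,0],[0.65,0.425,0.368,-0.6,0,0,0],[0.65,0.425,0.368,-0.6,0,0,0],[0.65,0.425,0.368,-0.6,0,0,0]]])

```text
clock: 12.0
position: [517.6, -238.0, 23.8]
ee_rot: [-0.001, 0.696, 0.718, -0.0]
contact_force: [-0.7, 0.3, 0.8]
width: 59.3
gripper_force: 0.0
```

Request:
carry_out(plan=[[[0.65,0,0.03,0,0,0,0],[0.65,0,0.055,0,0,0,0],[0.65,0,0.075,0,0,0,0],[0.65,0,0.095,0,0,0,0],[0.65,0,0.115,0,0,0,0],[0.65,-0.002,0.135,0,0,0,0],[0.65,-0.004,0.155,0,0,0,0],[0.65,-0.006,0.175,0,0,0,0],[0.65,-0.009,0.195,0,0,0,0],[0.65,-0.012,0.215,0,0,0,0],[0.65,-0.015,0.235,0,0,0,0],[0.65,-0.017,0.25,0,0,0,0],[0.65,-0.018,0.26,0,0,0,0],[0.65,-0.018,0.26,0,0,0,0],[0.65,-0.018,0.26,0,0,0,0]]])

```text
clock: 13.5
position: [513.9, -173.1, 24.5]
ee_rot: [0.001, 0.696, 0.718, 0.0]
contact_force: [1.0, -2.6, 1.9]
width: 59.1
gripper_force: 1.6
```

```bash
python3 - <<'E'
from h import *
from workcell import readout
t,s=grab();o=readout.get_obs();print(o["position"],o["contact_force"])
print(tile(t,(300,245)),tile(s,(335,285)))
cv2.imwrite("pics/m3.png",np.hstack([cv2.resize(t["frame"][200:320,225:375],None,fx=2.6,fy=2.6)[:312],cv2.resize(s["frame"][230:350,260:380],None,fx=2.6,fy=2.6)[:312]])[:,:,::-1])
E
```

```text
[ 513.66220921 -173.13334106   24.22277616] [ 1.01295924 -3.06753135  2.23723831]
[((511.81005859375, -70.69174194335938), (72.5694808959961, 115.89387512207031), 89.7862548828125)] [((509.97552490234375, -91.46122741699219), (115.7748031616211, 127.7882308959961), 1.419610857963562)]
```

View pics/m3.png

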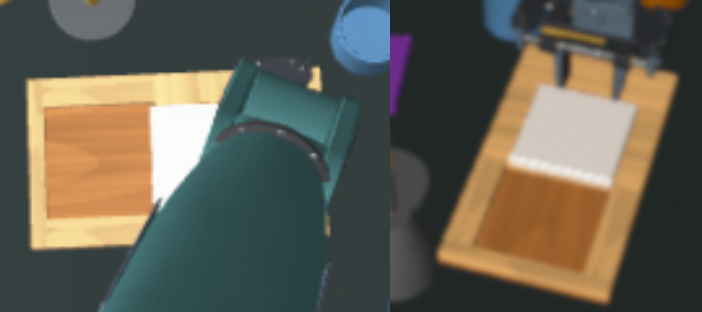

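Request:
carry_out(plan=[[[0.65,0,-0.05,0,0,0,0],[0.65,0,-0.15,0,0,0,0],[0.65,0,-0.2,0.2,0,0,0],[0.65,0,-0.26,0.4,0,0,0],[0.65,-0.4,-0.628,0.6,0,0,0],[0.65,-0.4,-0.628,0.6,0,0,0],[0.65,-0.4,-0.628,0.6,0,0,0],[0.65,-0.4,-0.628,0.6,0,0,0],[0.65,-0.4,-0.628,0.6,0,0,0],[0.65,-0.4,-0.628,0.6,0,0,0]]])

```text
clock: 14.6
position: [413.3, -329.7, 173.3]
ee_rot: [-0.001, 0.697, 0.718, 0.0]
contact_force: [-0.6, 0.7, 0.6]
width: 59.5
gripper_force: 0.0
```

```bash
python3 - <<'E'
from h import *
t,s=grab()
print(tile(t,(300,245)),tile(s,(335,285)))
E
```

```text
[((511.15484619140625, -94.4476318359375), (119.61030578613281, 119.02578735351562), 1.6962201595306396)] [((509.998779296875, -89.17364501953125), (115.75704193115234, 123.43915557861328), 1.508710265159607)]
```

Request:
carry_out(plan=[[[0.65,0.4,0.58,0,0,0,0],[0.65,0.4,0.58,0,0,0,0],[0.65,0.4,0.58,0,0,0,0],[0.65,0.4,0.58,0,0,0,0],[0.65,0.4,0.58,-0.15,0,0,0],[0.65,0.4,0.58,-0.3,0,0,0],[0.65,0.4,0.58,-0.45,0,0,0],[0.65,0.4,0.58,-0.6,0,0,0],[0.65,0.4,0.58,-0.6,0,0,0],[0.65,0.4,0.58,-0.6,0,0,0]]])

```text
clock: 15.7
position: [513.2, -184.1, 22.7]
ee_rot: [-0.001, 0.696, 0.718, -0.0]
contact_force: [-0.3, 0.1, 0.1]
width: 59.5
gripper_force: 0.0
```

Request:
carry_out(plan=[[[0.65,0,0.02,0,0,0,0],[0.65,0,0.04,0,0,0,0],[0.65,0.0,0.055,0,0,0,0],[0.65,0.001,0.07,0,0,0,0],[0.65,0.002,0.09,0,0,0,0],[0.65,0.003,0.11,0,0,0,0],[0.65,0.004,0.13,0,0,0,0],[0.65,0.005,0.15,0,0,0,0],[0.65,0.006,0.17,0,0,0,0],[0.65,0.007,0.19,0,0,0,0],[0.65,0.008,0.205,0,0,0,0],[0.65,0.008,0.21,0,0,0,0],[0.65,0.008,0.21,0,0,0,0]]])

```text
clock: 17.0
position: [515.6, -132.3, 24.1]
ee_rot: [0.0, 0.697, 0.718, 0.0]
contact_force: [-0.1, -1.1, 0.8]
width: 59.4
gripper_force: 0.6
```

```bash
python3 - <<'E'
from h import *
from workcell import readout
t,s=grab();o=readout.get_obs();print(o["position"],o["contact_force"])
print(tile(s,(325,295)))
E
```

```text
[ 515.3261211  -132.39549842   23.91322328] [ 0.85922809 -0.55451514  0.33234481]
[((511.80224609375, -50.74601745605469), (117.23770904541016, 127.90536499023438), 1.1816866397857666)]
```

Request:
carry_out(plan=[[[0.65,-0.001,0.02,0,0,0,0],[0.65,-0.001,0.04,0,0,0,0],[0.65,-0.002,0.06,0,0,0,0],[0.65,-0.003,0.08,0,0,0,0],[0.65,-0.003,0.1,0,0,0,0],[0.65,-0.004,0.12,0,0,0,0],[0.65,-0.005,0.14,0,0,0,0],[0.65,-0.005,0.16,0,0,0,0],[0.65,-0.006,0.18,0,0,0,0],[0.65,-0.007,0.2,0,0,0,0],[0.65,-0.007,0.22,0,0,0,0],[0.65,-0.008,0.24,0,0,0,0],[0.65,-0.009,0.26,0,0,0,0],[0.65,-0.009,0.27,0,0,0,0],[0.65,-0.009,0.28,0,0,0,0],[0.65,-0.01,0.285,0,0,0,0],[0.65,-0.01,0.285,0,0,0,0]]])

```text
clock: 18.8
position: [512.8, -61.2, 23.9]
ee_rot: [-0.0, 0.697, 0.717, 0.0]
contact_force: [-0.3, 0.5, -0.2]
width: 59.0
gripper_force: 0.1
```

```bash
python3 - <<'E'
from h import *
from workcell import readout
t,s=grab();o=readout.get_obs();print(o["position"],o["contact_force"])
print(tile(s,(320,312),25))
cv2.imwrite("pics/m4.png",np.hstack([cv2.resize(t["frame"][200:320,225:325],None,fx=2.6,fy=2.6)[:468],cv2.resize(s["frame"][230:350,260:380],None,fx=3.9,fy=3.9)[78:390]])[:,:,::-1])
E
```

```text
[512.88232414 -61.37637175  23.96514401] [-0.58379902 -0.40300206 -0.08748359]
[((510.61529541015625, 18.194320678710938), (117.64480590820312, 133.1339874267578), 2.1519694328308105)]
```

View pics/m4.png

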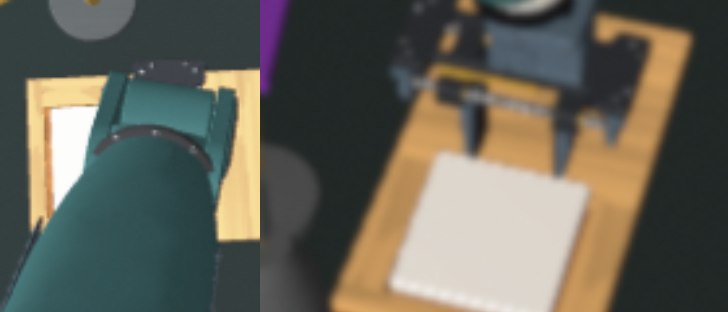

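The side view shows the tile inside the pocket's side walls with its trailing edge still on the deck. The front edge is at crop px (470,300). A few millimetres more.

Request:
carry_out(plan=[[[0.65,0,0.008,0,0,0,0],[0.65,0,0.014,0,0,0,0],[0.65,-0.001,0.02,0,0,0,0],[0.65,-0.001,0.026,0,0,0,0],[0.65,-0.001,0.03,0,0,0,0],[0.65,-0.001,0.03,0,0,0,0],[0.65,-0.001,0.03,0,0,0,0]]])

```text
clock: 19.6
position: [512.6, -53.8, 24.0]
ee_rot: [-0.0, 0.697, 0.718, 0.0]
contact_force: [-0.1, 0.2, -0.5]
width: 59.3
gripper_force: 0.0
```

```bash
python3 - <<'E'
from h import *
from workcell import readout
t,s=grab();o=readout.get_obs();print(o["position"],o["contact_force"])
print(tile(s,(320,312),20))
E
```

```text
[512.62094114 -53.90012846  23.94601861] [ 0.2098481  -0.31546095  0.25540961]
[((510.27874755859375, 24.41445541381836), (117.6544418334961, 121.3111572265625), 1.8480948209762573)]
```

Request:
carry_out(plan=[[[0.65,0,-0.06,0,0,0,0],[0.65,0,-0.15,0.1,0,0,0],[0.65,0,-0.3,0.3,0,0,0],[0.65,-0.2,-0.5,0.6,0,0,0],[0.65,-0.4,-1.0,0.6,0,0,0],[0.65,-0.4,-1.0,0.6,0,0,0],[0.65,-0.4,-1.0,0.6,0,0,0],[0.65,-0.4,-1.0,0.6,0,0,0],[0.65,-0.4,-1.0,0.6,0,0,0],[0.65,-0.4,-1.0,0.6,0,0,0],[0.65,-0.4,-1.0,0.6,0,0,0]]])

```text
clock: 20.8
position: [412.5, -303.4, 173.5]
ee_rot: [-0.0, 0.697, 0.718, 0.0]
contact_force: [-0.3, 1.0, -0.8]
width: 59.3
gripper_force: 0.0
```

```bash
python3 - <<'E'
from h import *
t,s=grab()
print(tile(t,(265,262),20),tile(s,(320,312),20))
print("knob?",[onz(t,cv2.minEnclosingCircle(b)[0],130).round() for b in blobs((np.max(t["frame"],2)<85)&(np.ptp(t["frame"].astype(int),2)<12)) if cv2.contourArea(b)<3000])
cv2.imwrite("pics/m5.png",np.hstack([cv2.resize(t["frame"][160:310,150:350],None,fx=2,fy=2)[:300],cv2.resize(s["frame"][250:350,240:380],None,fx=2.8,fy=3)[:300]])[:,:,::-1])
E
```

```text
[((511.0677185058594, 21.820026397705078), (119.60227966308594, 119.16943359375), 1.6972935199737549)] [((510.2781982421875, 25.267505645751953), (117.60054779052734, 119.60590362548828), 1.8480948209762573)]
knob? [array([ 357., -305.,  130.])]
```

View pics/m5.png

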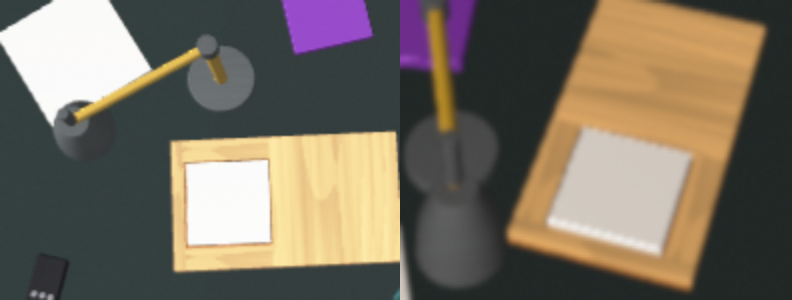

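Top view shows the tile flat and square in the pocket with a gap all round, its centre within about 1.5 mm. The lamp knob is at top px (184,218), about 280 mm along the tray's y, and the robot is clear of everything.

```bash
python3 -c "
from workcell import ticket
print(ticket.job_done())"
```

```text
the job is handed in; nothing more can be done
None
```

I handed the job in with the lamp swung clear past the pocket end, the tile flat in the pocket (about 1.5 mm off centre by camera), and the robot touching nothing; the arm never touched the mug, candle or remote, and the hand-in gave no verdict.

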